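# Pin the tie bar into the rack foot

## Task

Draw the yellow tie bar out from under the two stacked flat packs, leaving the packs stacked one on the other where they are. Then slide its holed end fully home in the fork of the blue rack foot, lying flat on the rail, so that the holes line up; then push the red-handled pin down through both until its flange sits on the fork, and let go. Do not lift or topple the packs, and leave the jar and the bottles alone.

Things in the scene. Friction and masses are not known exactly. Their poses are not given: they have to be found in the camera images.
- tie_bar: Loose flat yellow steel bar, 180 long (x) x 44 wide (y) x 10 thick (z), 0.3 kg. Origin: centre of its underside. +x points to the end with its one 18 mm through hole. At the start it lies flat on the bench under the packs; only its holed end (about 60 mm) sticks out past the fence, the other end (dark stripe) is under the packs.
- bar_hole (a point): Centre of the hole in the tie bar, at mid thickness: 65 mm along bar +x from its origin, 25 mm from the bar's end, 5 mm above its underside.
- bar_tail (a point): Centre of the other, unholed end face of the tie bar: 90 mm along bar -x from its origin, 5 mm above its underside.
- pack_low: Flat rigid pack, green with a paper band, 110 (x) x 90 (y) x 24 high, 0.09 kg, resting on the tie bar. Origin: centre of its underside. Settles 10 mm onto the bench, tilting a little on the way, as the bar leaves.
- pack_top: Flat rigid pack, blue with a red band, same size and mass, lying on pack_low. Origin: centre of its underside. The stack's top is 58 mm above the bench at the start.
- fence: Low steel fence fixed on the bench round the stack. Origin: on the bench under the stack's middle. The bar sticks out along fence -x, the way to draw it. Two front posts (x -62 to -72 mm, 45 high, y +-31 to 55 mm) hold the packs back while the bar slides out between them; side strips 20 high stand at y +-50 to 55 mm, x -72 to -2 mm.
- foot: Blue rack foot fixed on the bench: rail and fork. Origin: on the bench below the fork's hole; z up. The bar goes in along this +x, its own +x the same way. Rail 26 wide, 30 high from x -130 mm to the fork. Fork: x -25 to +37 mm, 66 wide, 56 high; its vertical 18 mm hole runs through the top cheek (12 thick) and the bottom to the bench.
- foot_hole (a point): Centre of the mouth of the fork's hole, on the fork's top face, 56 mm straight above the foot's origin.
- foot_stop (a point): Centre of the slot's solid back stop, x +25.5, z 37 mm in the foot's frame. The slot is 14 high (z 30 to 44 mm), 50 wide, and flares out at its mouth (plates from x -44 mm, 77 wide in all). With the bar's holed end against the stop the holes line up, the bar's underside is at z 30 mm and its other end at x -155 mm.
- pin: Loose pin, 100 mm long, 0.15 kg, standing upright in the stand. Origin: its lower tip; z runs up along the pin. Steel shank 16 mm in diameter and 54 long, the lowest 12 mm tapering to 9 mm in diameter; steel flange 32 in diameter at 54 to 60 mm; red handle 24 x 24 square (sides along pin x and y) at 60 to 100 mm. Fully home in the foot its tip is 2 mm above the bench.
- stand: Fixed wooden block 64 x 64 x 35 high with one hole, 19 mm in diameter and 30 deep, in which the pin stands (tip 5 mm above the bench). Origin: centre of its underside.
- jar: Bystander: orange jar 56 in diameter, 60 high. Origin: centre of its underside.
- pump_bottle: Bystander: red pump bottle 64 in diameter, 200 high. Origin: centre of its underside.
- white_bottle: Bystander: white bottle 56 in diameter, 170 high. Origin: centre of its underside.
Mind the look-alikes: they are no part of the job. There is more than one size of the pack_low; the one meant has the size given above. There is more than one size of the tie_bar; the job needs the larger.

How it is judged:
On the way, in this order (a step that is already met when the one before it is completed fails the run):
1. the tie bar is drawn clear of the stack and the packs have settled, still stacked (x of bar_tail in the frame of fence below -0.06 m and horizontal distance between pack_top and pack_low below 0.035 m and z of pack_low in the frame of fence below 0.012 m and height (world z) of pack_top between 0.018 and 0.04 m and angle between each of pack_low, pack_top's own z axis and vertical below 0.15 rad), for 0.1 s.
2. the bar lies home in the fork with the holes lined up (within 6 mm) (horizontal distance between bar_hole and foot_hole below 0.006 m and z of bar_hole in the frame of foot between 0.03 and 0.041 m and angle between the z axis of tie_bar and the z axis of foot, either way round below 0.12 rad), for 0.2 s.
At the end, for the whole second after the job is handed in: Bar flat in the fork, hole within 6 mm of the fork's hole; pin upright through both, tip under 6 mm above the bench (home is 2) and within 5 mm of the hole axis; packs flat, stacked within 35 mm on the bench; jar and bottles upright within 30 mm of their places; all at rest (all of step 2 and z of pin in the frame of foot between -0.003 and 0.006 m and horizontal distance between pin and foot_hole below 0.005 m and angle between each of pin, jar, pump_bottle, white_bottle's own z axis and vertical below 0.1 rad and horizontal distance between pack_top and pack_low below 0.035 m and z of pack_low in the frame of fence below 0.012 m and height (world z) of pack_top between 0.018 and 0.04 m and angle between each of pack_low, pack_top's own z axis and vertical below 0.15 rad and linear speed of each of pin, tie_bar, pack_low, pack_top below 0.02 m/s and distance of each of jar, pump_bottle, white_bottle from where it was at the start of the episode below 0.03 m); the robot touches nothing.
It fails at once if a pack lifted, tipped over (more than 0.5 rad) or shoved more than 50 mm from its place (height (world z) of pack_low above 0.032 m or height (world z) of pack_top above 0.062 m or angle between any of pack_low, pack_top's own z axis and vertical above 0.5 rad or distance of any of pack_low, pack_top from where it was at the start of the episode above 0.05 m).
It fails at once if the jar or a bottle knocked over (tilted more than 0.5 rad) or pushed more than 50 mm (angle between any of jar, pump_bottle, white_bottle's own z axis and vertical above 0.5 rad or distance of any of jar, pump_bottle, white_bottle from where it was at the start of the episode above 0.05 m).
It also fails if it takes over 72 s, if anything falls off the work surface, if the arm or the gripper's body presses on something with over 40 N, if the wrist force passes 120 N, or if a joint passes its speed limit or range.

## Robot

A 6-joint arm with a two-finger parallel gripper is mounted at the origin on the work surface. World frame = base frame: x ahead of the robot, y to its left, z up, the work surface at z = 0. Lengths are in m, angles in rad, forces in N, time in s.
With the tool pointing down it reaches from about 0.375 to 0.975 m from the base axis. Payload 3.8 kg.
Tool frame: the origin (TCP) lies midway between the tips of the shut fingers; the grasp point (between the pads) lies 19 mm behind it; z points along the fingers, y is the line along which they close (so a half turn about z gives the same grasp; the last joint's range is limited). The gripper opens to 88 mm and grips with 3 to 60 N. Pads are 18 mm wide; open, the fingers measure 123 mm over their backs; the gripper's body (75 mm by 187 mm) begins 45 mm behind the grasp point.
Start: joints at [-1.264, 0.264, 1.604, -0, 1.274, -0.037], TCP at [0.228, -0.635, 0.239] pointing down, gripper open.
Joint ranges: [-2.63, 2.63], [-0.94, 2.18], [0.31, 2.57], [-1.31, 4.45], [0, 2.66], [-2.55, 2.55]. Speed limits (rad/s): [2.57, 2.57, 3.14, 3.14, 3.14, 3.14].

## Interface

Orientations are given as a rotation vector (axis times angle).
In Python, from cell import manip, inverse_kinematics, cams, order gives the robot as it stands. Calls block until the motion is done:
- manip.move_pose(position, orientation): joint-space move of the TCP to a pose.
- manip.move_linear(position, rate=0.15, rot=None): straight line of the TCP; rot=None keeps the orientation; rate is the mean speed in m/s.
- manip.set_joints(angles): joint-space move.
- manip.set_gripper(opening, force=None): finger opening in m; force is the grip in N (None keeps the last); returns when the fingers have stopped.
- manip.dwell(seconds).
- inverse_kinematics(position, orientation): joint angles nearest the present ones, or None.
- manip.state(): the state.
- cams.capture(name): name is "scene" or "top" or "wrist"; returns a dict with "image" (420x560x3 uint8, blue, green, red), "z_map" (420x560 float32, m along the optical axis (not along the pixel's ray), 0 where there is no reading), "intrinsics" (3x3 intrinsics, pixels), "position" and "orientation" of the camera in the world; the wrist camera has in their place "T_tool_cam" (4x4, takes a point from camera to tool coordinates, whose origin is the TCP and whose axes are the flange's). Camera axes: x right, y down, z forward; pixel columns grow to the right and rows downward; lengths in m; the calibration is good to about 2 mm. A picture is of the moment at which its call begins: read the wrist's pose just before it.
A pose or a line that the arm cannot do raises manip.IKError and nothing moves.
- order.close_job(): hands the job in; it is judged then, once.
The state is a dict: "clock": time; "joint_pos": joint angles; "joint_velocities": joint speeds; "tau": joint torques, N m; "tool_pos": TCP position; "tcp_rot": TCP orientation; "contact_force": force on the tool from outside, world axes, zero at the start; "moment": the same for the moment, N m; "gripper_width": finger opening in m; "grasp_force": force on a finger pad.
Only numpy, scipy, OpenCV 4.12 (cv2) and the standard library are available. Lean on these libraries where they do the work, as an engineer would, in place of code of your own. Each camera call takes 0.05 s, during which the arm holds its last target. There are 200 camera calls.

## Working session

There is one attempt and no reset: what is moved stays moved. The work goes in short steps, each a Python script; the robot and the scene stay as the last script left them, time stands still between calls to the robot, and variables do not carry over. Pictures are saved under pics/ and viewed, at most 10 in all, crops included, and the job is handed in when it is done.

```bash
ls; mkdir -p pics
cat > h.py <<'E'
import numpy as np, cv2
from scipy.spatial.transform import Rotation as R
from cell import manip, inverse_kinematics, cams, order
def rotm(o):
    o=np.array(o,float)
    return o if o.shape==(3,3) else (R.from_rotvec(o).as_matrix() if o.size==3 else R.from_quat(o).as_matrix())
def grab(n):
    s=manip.state(); c=cams.capture(n)
    if 'T_tool_cam' in c:
        T=np.eye(4); T[:3,:3]=rotm(s['tcp_rot']); T[:3,3]=s['tool_pos']; T=T@np.array(c['T_tool_cam'])
    else:
        T=np.eye(4); T[:3,:3]=rotm(c['orientation']); T[:3,3]=c['position']
    c['T']=T; return c
def cloud(c):
    z=c['z_map']; K=np.array(c['intrinsics']); v,u=np.indices(z.shape)
    P=np.stack([(u-K[0,2])/K[0,0]*z,(v-K[1,2])/K[1,1]*z,z],-1)
    W=P@c['T'][:3,:3].T+c['T'][:3,3]; W[z==0]=np.nan; return W
def ray(c,u,v,h):
    K=np.array(c['intrinsics']); d=c['T'][:3,:3]@np.array([(u-K[0,2])/K[0,0],(v-K[1,2])/K[1,1],1.])
    o=c['T'][:3,3]; return o+d*(h-o[2])/d[2]
def down(yaw): # tool z down, tool y at angle yaw in world
    y=np.array([np.cos(yaw),np.sin(yaw),0]); z=np.array([0,0,-1.]); x=np.cross(y,z)
    return R.from_matrix(np.stack([x,y,z],1)).as_rotvec()
E
python3 - <<'E'
from h import *
import pickle
for n in ['scene','top']:
    c=grab(n); pickle.dump(c,open(n+'.pkl','wb')); cv2.imwrite(f'pics/{n}0.png',c['image'])
    print(n,c['T'].round(3).tolist(),np.array(c['intrinsics']).round(1).tolist(), np.isfinite(cloud(c)).mean())
s=manip.state(); print(s['tcp_rot'],s['clock'],s['contact_force'])
E
```

```text
pics
scene [[0.588, 0.464, -0.662, 1.384], [0.809, -0.348, 0.474, -0.608], [-0.011, -0.815, -0.58, 0.783], [0.0, 0.0, 0.0, 1.0]] [[494.0, 0.0, 275.9], [0.0, 494.0, 210.3], [0.0, 0.0, 1.0]] 0.995765306122449
top [[-0.017, -0.993, 0.118, 0.405], [-1.0, 0.017, -0.002, -0.029], [0.0, -0.118, -0.993, 1.304], [0.0, 0.0, 0.0, 1.0]] [[483.7, 0.0, 279.3], [0.0, 483.7, 207.0], [0.0, 0.0, 1.0]] 0.995922619047619
[-3.09332441e+00 -5.37045662e-01  4.87699898e-04] 0.1 [ 0.4341401   0.85332749 -1.01224016]
```

View pics/top0.png

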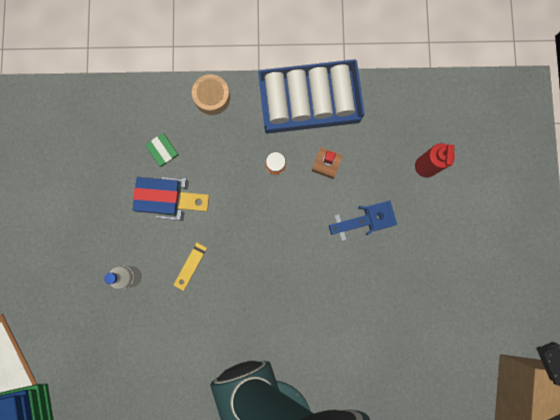

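View pics/scene0.png

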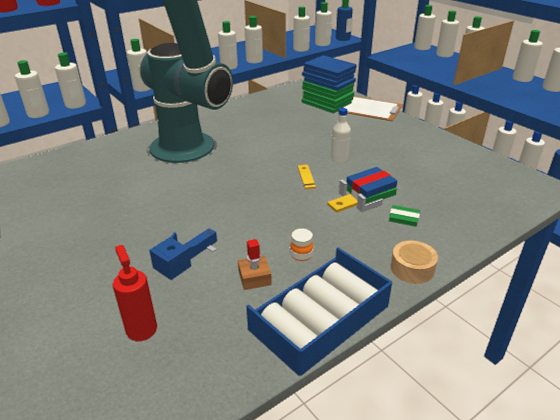

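The top view shows:
- **Tie bar:** the holed end sticks out of the fence at (198,202). The look-alike is the small loose yellow bar at (190,267).
- **Packs:** the blue/red pack on the green one is at (157,195). The look-alike is the small green/white pack at (162,150).
- **Foot:** fork at (380,216), rail running left to (332,230).
- **Pin:** in its stand at (328,160).
- **Bystanders:** jar (275,162), pump bottle (435,160), white bottle (120,277). The scene view agrees.

I choose the bar in the fence and the stack of two packs. I'll get rough positions now, then check close up with the wrist camera.

```bash
cat >> h.py <<'E'
def comps(c,lo,hi,amin=20):
    hsv=cv2.cvtColor(c['image'],cv2.COLOR_BGR2HSV); m=cv2.inRange(hsv,lo,hi)
    n,l,s,ce=cv2.connectedComponentsWithStats(m); return [(l==i) for i in range(1,n) if s[i,4]>=amin]
YEL=((18,120,90),(34,255,255)); BLU=((100,120,40),(125,255,255))
def rect(P): # min-area rectangle of xy points -> centre, sizes(long,short), angle of long axis
    (cx,cy),(w,h),a=cv2.minAreaRect((P[:,:2]*1000).astype(np.float32))
    a=np.deg2rad(a)
    if w<h: w,h,a=h,w,a+np.pi/2
    return np.array([cx,cy])/1000,(w/1000,h/1000),(a+np.pi/2)%np.pi-np.pi/2
E
python3 - <<'E'
from h import *
import pickle
c=pickle.load(open('top.pkl','rb'));W=cloud(c)
for nm,rg in (('yel',YEL),('blu',BLU),('red',((0,150,60),(8,255,255)))):
    for m in comps(c,*rg):
        P=W[m]; P=P[np.isfinite(P[:,0])]
        if len(P)<10: continue
        v,u=np.argwhere(m).mean(0); ce,sz,a=rect(P); print(nm,int(u),int(v),ce.round(3),np.round(sz,3),round(a,3),'z',np.percentile(P[:,2],[5,50,95]).round(3))
for u,v in ((328,162),(275,162),(340,235),(338,217)): print(u,v,W[v,u].round(3))
E
```

```text
yel 192 201 [0.578 0.201] [0.082 0.043] 1.453 z [0.005 0.01  0.015]
yel 200 246 [0.456 0.18 ] [0.03 0.01] 1.051 z [0.003 0.007 0.011]
yel 188 268 [0.397 0.213] [0.11  0.032] -0.498 z [0.003 0.008 0.012]
blu 349 79 [ 0.894 -0.221] [0.192 0.093] 0.788 z [0.064 0.069 0.075]
blu 302 109 [ 0.853 -0.119] [0.26  0.152] -1.477 z [0.002 0.009 0.07 ]
blu 156 183 [0.62  0.287] [0.108 0.026] 1.474 z [0.054 0.058 0.062]
blu 153 206 [0.559 0.293] [0.108 0.027] 1.474 z [0.053 0.058 0.063]
blu 369 218 [ 0.515 -0.246] [0.165 0.074] -1.33 z [0.027 0.054 0.059]
blu 110 278 [0.378 0.394] [0.084 0.023] -1.492 z [0.167 0.17  0.174]
blu 15 406 [0.08  0.602] [0.071 0.066] 0.197 z [0.104 0.156 0.165]
red 435 159 [ 0.661 -0.428] [0.063 0.051] 0.337 z [0.032 0.138 0.2  ]
red 329 156 [ 0.676 -0.162] [0.023 0.023] 1.242 z [0.092 0.105 0.11 ]
red 155 194 [0.59 0.29] [0.113 0.027] 1.475 z [0.055 0.059 0.063]
328 162 [ 0.664 -0.159  0.081]
275 162 [ 0.672 -0.023  0.057]
340 235 [ 0.481 -0.195 -0.001]
338 217 [ 0.529 -0.19   0.006]
```

Run:
```python
from h import *
yaw=1.465-np.pi/2
for y in (yaw,yaw+np.pi):
    q=inverse_kinematics([0.576,0.19,0.20],down(y)); print(y,np.round(q,2) if q is not None else None)
y=min((yaw,yaw+np.pi),key=lambda y:abs(inverse_kinematics([0.576,0.19,0.2],down(y))[5]))
manip.move_pose([0.576,0.19,0.20],down(y)); print('yaw',y)
c=grab('wrist'); W=cloud(c); cv2.imwrite('pics/w1.png',c['image'])
for m in comps(c,*YEL,300):
    P=W[m]; P=P[np.isfinite(P[:,0])]; ce,sz,a=rect(P); v,u=np.argwhere(m).mean(0); print(int(u),int(v),ce.round(4),np.round(sz,4),round(a,3),np.percentile(P[:,2],[5,50,95]).round(4))
print(manip.state()['clock'])
```

```text
-0.10579632679489648 [ 0.28  0.16  1.8  -0.    1.18  0.38]
3.0357963267948964 NoneTraceback (most recent call last):
  File "<stdin>", line 5, in <module>
  File "<stdin>", line 5, in <lambda>
TypeError: 'NoneType' object is not subscriptable
```

Run:
```python
from h import *
y=1.465-np.pi/2
manip.move_pose([0.576,0.19,0.20],down(y))
c=grab('wrist'); W=cloud(c); cv2.imwrite('pics/w1.png',c['image'])
for m in comps(c,*YEL,300):
    P=W[m]; P=P[np.isfinite(P[:,0])]; ce,sz,a=rect(P); v,u=np.argwhere(m).mean(0); print(int(u),int(v),ce.round(4),np.round(sz,4),round(a,3),np.percentile(P[:,2],[5,50,95]).round(4))
print(manip.state()['clock'])
```

```text
289 172 [0.5781 0.199 ] [0.0763 0.0444] 1.461 [0.008  0.0093 0.0105]
95 175 [0.3954 0.2141] [0.1142 0.0322] -0.499 [0.0045 0.0065 0.0077]
166 202 [0.4568 0.1804] [0.0321 0.0109] 1.066 [0.0048 0.0065 0.0078]
42 363 [0.5289 0.2186] [0.0148 0.0032] 1.412 [0.2778 0.2829 0.2851]
536 363 [0.6308 0.207 ] [0.0153 0.0029] 1.518 [0.2779 0.2831 0.2851]
3.2917
```

View pics/w1.png

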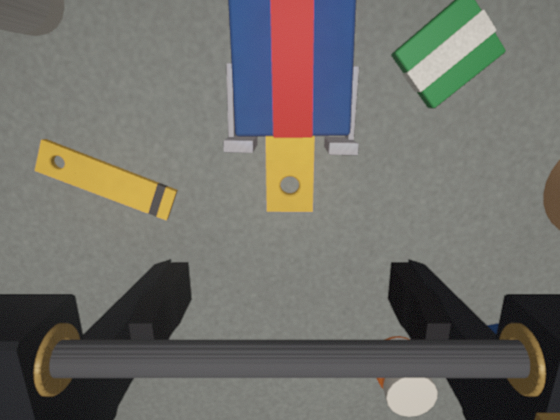

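The wrist view confirms the choice: the bar at (290,175) is 44 mm wide and 10 mm thick, lies under the packs and passes between the posts at (238,146) and (343,148). The look-alike at (105,180) is only 32 mm wide. Next I grip the end and draw it out.

Run:
```python
from h import *
a=1.461; d=np.array([np.cos(a),np.sin(a),0]); y=a-np.pi/2
end=np.array([0.5781,0.199,0])-0.0381*d; g=end+0.022*d
manip.set_gripper(0.066,25)
manip.move_pose([g[0],g[1],0.06],down(y))
manip.move_linear([g[0],g[1],0.003],0.06)
print(manip.state()['contact_force'])
manip.set_gripper(0.02,25); s=manip.state(); print(s['gripper_width'],s['grasp_force'],s['contact_force'])
p=g-0.15*d
manip.move_linear([p[0],p[1],0.003],0.06)
s=manip.state(); print(s['gripper_width'],s['contact_force'],s['tool_pos'],s['clock'])
manip.set_gripper(0.066); manip.move_linear([p[0],p[1],0.2],0.15)
c=grab('wrist');W=cloud(c);cv2.imwrite('pics/w2.png',c['image'])
for m in comps(c,*YEL,300):
    P=W[m]; P=P[np.isfinite(P[:,0])]; ce,sz,a=rect(P); v,u=np.argwhere(m).mean(0); print(int(u),int(v),ce.round(4),np.round(sz,4),round(a,3),np.percentile(P[:,2],[5,50,95]).round(4))
print(manip.state()['clock'])
```

```text
[-0.25484962  0.20563945 -1.31827228]
0.043725317201710405 25.000594407320023 [-0.88328125 -0.25304784  3.464837  ]
0.04335383668562222 [0.62621709 3.33207468 4.73126198] [0.56011496 0.03336307 0.00332831] 8.6333
100 11 [0.412  0.1902] [0.0761 0.0263] -0.114 [0.0052 0.0065 0.0078]
290 5 [0.5767 0.1806] [0.0433 0.0083] -0.106 [0.0081 0.0094 0.0107]
147 23 [0.4567 0.1803] [0.0311 0.0118] 1.064 [0.0037 0.0064 0.0078]
290 111 [0.5665 0.0886] [0.1543 0.0445] 1.464 [0.0081 0.0093 0.0106]
96 362 [0.5232 0.0621] [0.0139 0.0025] 1.405 [0.2765 0.2818 0.2841]
482 363 [0.6026 0.0531] [0.0145 0.0027] 1.505 [0.2765 0.2816 0.2836]
521 416 [0.6081 0.0467] [0.0158 0.003 ] -0.085 [0.2858 0.2868 0.2877]
10.6583
```

View pics/w2.png

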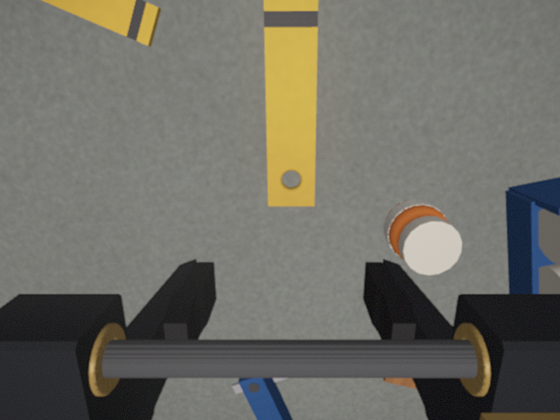

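The bar is clear: its hole is at (291,179) and the whole body lies free. Next, view the foot up close and check the packs from the top camera.

Run:
```python
from h import *
import pickle
y=-1.33+np.pi/2
manip.move_pose([0.526,-0.291,0.21],down(y))
c=grab('wrist');W=cloud(c);cv2.imwrite('pics/w3.png',c['image']);pickle.dump(c,open('foot.pkl','wb'))
hsv=cv2.cvtColor(c['image'],cv2.COLOR_BGR2HSV); b=cv2.inRange(hsv,*BLU)>0
for nm,lo,hi in (('top',.05,.06),('rail',.025,.035)):
    m=b&(W[...,2]>lo)&(W[...,2]<hi); n,l,st,_=cv2.connectedComponentsWithStats(m.astype(np.uint8))
    for i in range(1,n):
        if st[i,4]<300: continue
        P=W[l==i]; ce,sz,a=rect(P); print(nm,st[i].tolist(),ce.round(4),np.round(sz,4),round(a,4),np.median(P[:,2]).round(4))
        if nm=='top':
            cs,h=cv2.findContours((l==i).astype(np.uint8),cv2.RETR_CCOMP,cv2.CHAIN_APPROX_NONE)
            for k,q in enumerate(cs):
                if h[0,k,3]>=0 and len(q)>15:
                    e=cv2.fitEllipse(q); print('hole',e,ray(c,*e[0],0.056).round(4))
t=grab('top'); W=cloud(t); cv2.imwrite('pics/t3.png',t['image'][150:260,80:300].repeat(3,0).repeat(3,1))
for nm,rg in (('yel',YEL),('blu',BLU)):
    for m in comps(t,*rg):
        P=W[m]; P=P[np.isfinite(P[:,0])]; ce,sz,a=rect(P); v,u=np.argwhere(m).mean(0)
        if u<300 and 160<v<250: print(nm,int(u),int(v),ce.round(3),np.round(sz,3),round(a,3),np.percentile(P[:,2],[5,50,95]).round(3))
print(manip.state()['clock'])
```

```text
top [241, 140, 95, 95, 5362] [ 0.5256 -0.2879] [0.0811 0.0761] -1.3257 0.0553
hole ((288.42376708984375, 192.94961547851562), (21.330198287963867, 21.607358932495117), 153.62002563476562) [ 0.5264 -0.2905  0.056 ]
rail [258, 31, 62, 132, 3562] [ 0.5086 -0.2181] [0.1066 0.0539] -1.3284 0.0294
yel 199 201 [0.577 0.184] [0.042 0.015] -0.066 [0.007 0.01  0.014]
yel 233 204 [0.567 0.088] [0.154 0.044] 1.462 [0.005 0.01  0.015]
yel 200 246 [0.456 0.18 ] [0.03  0.011] 1.033 [0.004 0.008 0.011]
blu 157 183 [0.621 0.286] [0.107 0.026] 1.463 [0.044 0.048 0.052]
blu 155 206 [0.561 0.293] [0.11  0.027] 1.465 [0.043 0.048 0.052]
12.0
```

View pics/w3.png

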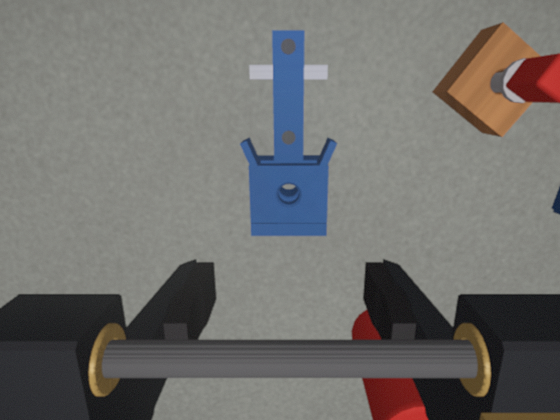

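The packs have settled flat, with the top at 48 mm. The fork hole is at (288,193), with the rail and the flared plates above it in the image and pointing straight along the tool. Now grip the bar at its middle and insert it.

Run:
```python
from h import *
a=1.464; o=np.array([0.5679,0.1014])
f=np.array([0.5264,-0.2905]); b=-1.329; d=np.array([np.cos(b),np.sin(b)]); yb=b+np.pi/2
manip.move_pose([*o,0.09],down(a-np.pi/2)); manip.move_linear([*o,0.003],0.08)
manip.set_gripper(0.02,30); print(manip.state()['gripper_width'])
manip.move_linear([*o,0.13],0.12)
print('w',manip.state()['gripper_width'])
p=f-0.142*d
manip.move_pose([*p,0.13],down(yb))
c=grab('wrist'); cv2.imwrite('pics/w4.png',c['image'])
manip.move_linear([*p,0.036],0.08); s=manip.state(); print('low',s['contact_force'],s['tool_pos'])
for t in (-0.105,-0.075,-0.065,-0.062):
    manip.move_linear([*(f+t*d),0.0355],0.04); s=manip.state(); print(t,s['contact_force'].round(1),((s['tool_pos'][:2]-f)@d).round(4),s['tool_pos'][2].round(4))
    if np.linalg.norm(s['contact_force'])>35: break
print(manip.state()['clock'])
c=grab('wrist'); cv2.imwrite('pics/w5.png',np.vstack([cv2.imread('pics/w4.png')[:300],c['image'][:300]]))
```

```text
0.0431733515574185
w 0.04375970224796731
low [-0.3614419   1.62526743 -3.83984033] [ 0.49304051 -0.15286192  0.0366662 ]
-0.105 [-0.3 -0.4 -3.5] -0.1052 0.0354
-0.075 [ 0.6  0.2 -2.6] -0.0752 0.0354
-0.065 [-0.1  0.1 -3.7] -0.0647 0.0356
-0.062 [ 0.1  4.7 -2.5] -0.0634 0.0349
21.475
```

View pics/w5.png

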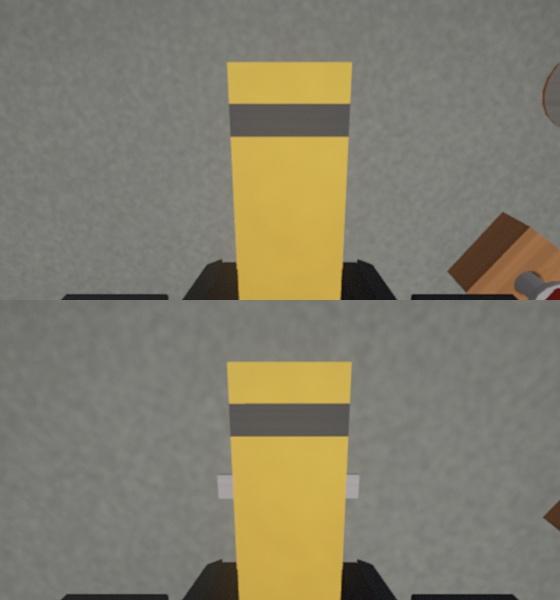

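The bar is held straight (tail edge at row 62) and has gone into the slot, with contact just starting at the stop. I'll push a little more, set it down, release, and look through the hole; I'll image the pin on the way.

Run:
```python
from h import *
import pickle
f=np.array([0.5264,-0.2905]); b=-1.329; d=np.array([np.cos(b),np.sin(b)]); yb=b+np.pi/2
for t in (-0.061,-0.059):
    s=manip.state(); manip.move_linear([*(f+t*d),0.0345],0.03); s=manip.state(); print(t,s['contact_force'].round(1),((s['tool_pos'][:2]-f)@d).round(4))
p=s['tool_pos'][:2]
manip.move_linear([*p,0.0325],0.03); print(manip.state()['contact_force'])
manip.set_gripper(0.062)
manip.move_linear([*p,0.12],0.15)
manip.move_pose([*f,0.21],down(yb))
c=grab('wrist');W=cloud(c);pickle.dump(c,open('foot2.pkl','wb'))
cv2.imwrite('pics/w6.png',c['image'][20:260,200:380].repeat(3,0)[:600].repeat(3,1))
m=[m for m in comps(c,*YEL,300)]
for q in m:
    P=W[q]; P=P[np.isfinite(P[:,0])]; ce,sz,a=rect(P); v,u=np.argwhere(q).mean(0); print(int(u),int(v),ce.round(4),np.round(sz,4),round(a,3),np.percentile(P[:,2],[5,50,95]).round(4), 'tail foot x', (((P[:,:2]-f)@d).min()).round(4))
g=np.array([0.672,-0.161]); manip.move_pose([*g,0.26],down(yb))
c=grab('wrist');pickle.dump(c,open('pin.pkl','wb')); W=cloud(c)
cv2.imwrite('pics/w7.png',c['image'])
for q in comps(c,(0,150,60),(8,255,255),100)+comps(c,(172,150,60),(180,255,255),100):
    P=W[q]; P=P[np.isfinite(P[:,0])]
    T=P[(P[:,2]>.1)&(P[:,2]<.11)]; v,u=np.argwhere(q).mean(0); print('red',int(u),int(v),P[:,2].max().round(3))
    if len(T)>50: ce,sz,a=rect(T); print(ce.round(4),np.round(sz,4),round(a,3),np.median(T[:,2]))
print(manip.state()['clock'])
```

```text
-0.061 [-1.3  9.  -0.9] -0.0634
-0.059 [-2.6 15.   3.2] -0.0633
[-3.06547722  3.7962589   5.11362502]
289 6 [ 0.4924 -0.1516] [0.043  0.0089] 0.245 [0.0381 0.0394 0.0407] tail foot x -0.1475
289 94 [ 0.5076 -0.218 ] [0.1039 0.0467] -1.327 [0.0382 0.0394 0.0406] tail foot x -0.1268
111 359 [ 0.4847 -0.2769] [0.0155 0.0027] -1.376 [0.2819 0.2904 0.2938] tail foot x -0.0308
472 362 [ 0.5583 -0.2587] [0.0145 0.0024] -1.317 [0.2861 0.2915 0.2942] tail foot x -0.0305
515 416 [ 0.5668 -0.2627] [0.0186 0.003 ] 0.249 [0.296  0.2971 0.2981] tail foot x -0.0189
red 294 191 0.107
[ 0.6761 -0.1621] [0.0242 0.0236] 1.261 0.10399355394337137
red 228 399 0.116
[ 0.6602 -0.4097] [0.0539 0.0167] 0.256 0.10445648099361993
24.9667
```

View pics/w6.png

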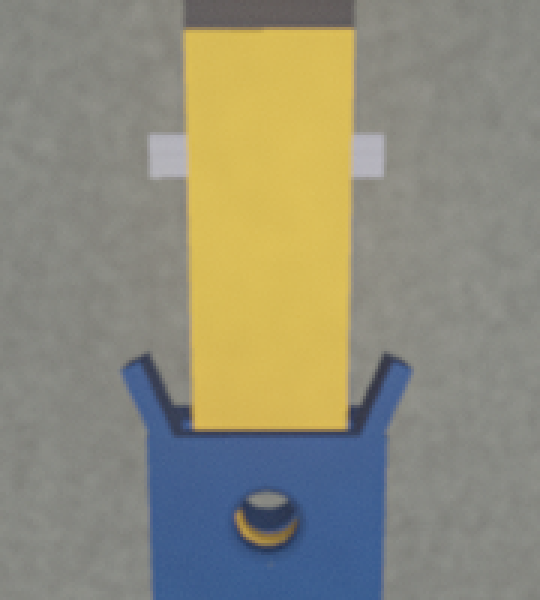

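View pics/w7.png

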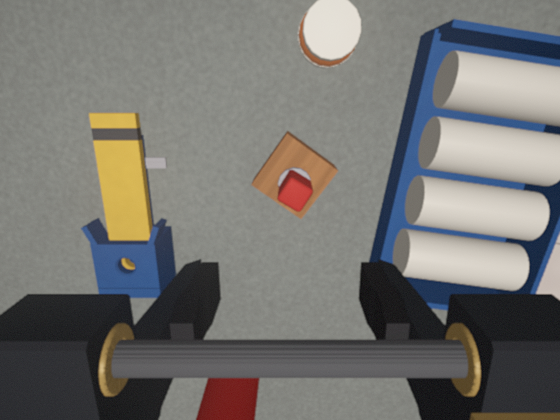

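The hole shows open to the bench, with a thin yellow crescent from the oblique view. The pin's red handle is at (295,190), measuring 24 mm square at z 0.104 as it should. I'll check the tail position against the -155 mm home value from the pin view, then grasp the pin.

Run:
```python
from h import *
import pickle
f=np.array([0.5264,-0.2905]); b=-1.329; d=np.array([np.cos(b),np.sin(b)]); n=np.array([-d[1],d[0]])
c=pickle.load(open('pin.pkl','rb')); W=cloud(c)
P=np.vstack([W[q] for q in comps(c,*YEL,60) if abs(np.nanmedian(W[q][:,2])-.04)<.006]); P=P[np.isfinite(P[:,0])]
X=(P[:,:2]-f)@d; print('tail',np.percentile(X,[0,.3,1]).round(4), 'lat',((P[X<-.06][:,:2]-f)@n).mean().round(4))
for q in comps(c,(0,150,60),(8,255,255),100)[:1]:
    P=W[q]; T=P[(P[:,2]>.1)&(P[:,2]<.11)]; A=np.c_[T[:,:2]-T[:,:2].mean(0),np.ones(len(T))]; print('tilt',np.linalg.lstsq(A,T[:,2],rcond=None)[0].round(3))
g=np.array([0.6761,-0.1621]); yg=1.261-np.pi/2
manip.move_pose([*g,0.14],down(yg)); manip.move_linear([*g,0.070],0.08); print(manip.state()['contact_force'])
manip.set_gripper(0.01,40); s=manip.state(); print(s['gripper_width'],s['contact_force'],s['tool_pos'])
manip.move_linear([*g,0.155],0.1); print(manip.state()['gripper_width'])
manip.move_pose([*f,0.155],down(yg)); s=manip.state(); print(s['tool_pos'],s['clock'])
for nme in ('scene','wrist'):
    c=grab(nme); pickle.dump(c,open(nme+'_h.pkl','wb'))
    if nme=='scene':
        I=c['image'][130:330,90:290]; cv2.imwrite('pics/s8.png',cv2.resize(I,(600,600),interpolation=cv2.INTER_CUBIC))
```

```text
tail [-0.1526 -0.1526 -0.1517] lat 0.0022
tilt [ 0.007 -0.031  0.104]
[-0.22219867  0.06874094  0.45727291]
0.02362117153525365 [0.88645793 0.54546706 0.97488556] [ 0.67619784 -0.16209828  0.0701257 ]
0.023585339828742783
[ 0.52709807 -0.29023175  0.15499256] 29.05
```

View pics/s8.png

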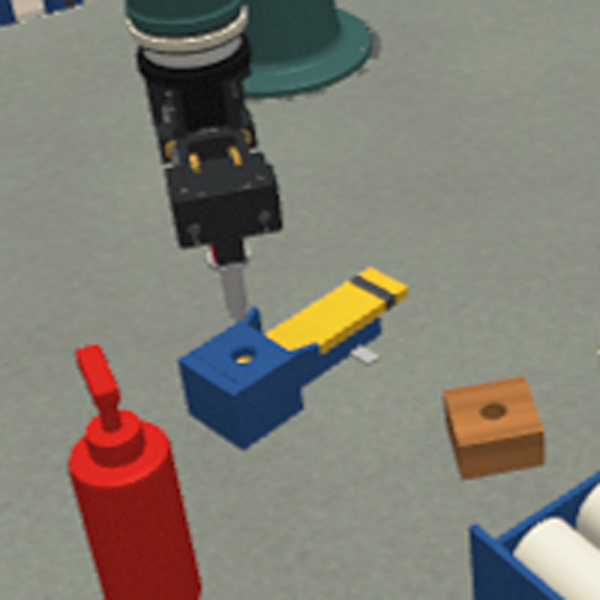

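The pin is held upright above the fork and the bar is in the slot. The tail reads 2 mm off the nominal, so I'll cross-check the hole position from other views before descending.

Run:
```python
from h import *
import pickle
f=np.array([0.5264,-0.2905]); b=-1.329; d=np.array([np.cos(b),np.sin(b)]); n=np.array([-d[1],d[0]])
for nm in ('foot','foot2','pin','scene','top','scene_h'):
    c=pickle.load(open(nm+'.pkl','rb')); W=cloud(c)
    hsv=cv2.cvtColor(c['image'],cv2.COLOR_BGR2HSV); h=W[...,2]
    m=((cv2.inRange(hsv,(100,120,70 if 'scene' not in nm else 40),(125,255,255))>0)&(h>.05)&(h<.062)&(np.hypot(W[...,0]-f[0],W[...,1]-f[1])<.06)).astype(np.uint8)
    cs,hh=cv2.findContours(m,cv2.RETR_CCOMP,cv2.CHAIN_APPROX_NONE)
    for k,q in enumerate(cs):
        if hh[0,k,3]>=0 and len(q)>=8:
            x=np.array([ray(c,*p[0],.056)[:2] for p in q.astype(float)]); e=cv2.fitEllipse(((x-f)*1e5).astype(np.float32)); r=np.array(e[0])/1e5
            print(nm,len(q),'dx',(r@d).round(4),'dn',(r@n).round(4),'diam',np.round(np.array(e[1])/1e5,4),'cam',((c['T'][:2,3]-f)@d).round(3))
```

```text
foot 62 dx 0.0001 dn -0.0 diam [0.018  0.0187] cam -0.079
foot2 64 dx -0.0 dn -0.0004 diam [0.0187 0.0193] cam -0.078
pin 46 dx -0.0008 dn 0.0023 diam [0.017  0.0194] cam -0.169
scene 17 dx 0.0059 dn 0.0034 diam [0.016  0.0176] cam 0.513
top 23 dx 0.0001 dn -0.0002 diam [0.0199 0.023 ] cam -0.283
scene_h 18 dx 0.0065 dn 0.0031 diam [0.017  0.0195] cam 0.513
```

The two close wrist views and the top view agree on the hole to within 0.5 mm. The yellow crescent fits the view's slant, so the holes line up. Descending in steps while watching force.

Run:
```python
from h import *
f=np.array([0.5264,-0.2905]); b=-1.329; d=np.array([np.cos(b),np.sin(b)])
p=f+0.0007*d
manip.move_linear([*p,0.128],0.08); z0=manip.state()['contact_force'].copy(); print(z0)
for z in (0.118,0.112,0.106,0.1,0.094,0.088,0.08,0.073,0.0685):
    manip.move_linear([*p,z],0.04); s=manip.state(); F=s['contact_force']-z0
    print(z,s['tool_pos'].round(4),F.round(1),s['gripper_width'].round(4))
    if np.linalg.norm(F)>20: print('stop'); break
print(s['clock'])
```

```text
[ 0.27434543 -0.46409235 -0.70244497]Traceback (most recent call last):
  File "<stdin>", line 7, in <module>
AttributeError: 'float' object has no attribute 'round'
```

Run:
```python
from h import *
f=np.array([0.5264,-0.2905]); b=-1.329; d=np.array([np.cos(b),np.sin(b)])
p=f+0.0007*d; z0=np.array([.27,-.46,-.7])
for z in (0.118,0.112,0.106,0.1,0.094,0.088,0.08,0.073,0.0685):
    manip.move_linear([*p,z],0.04); s=manip.state(); F=s['contact_force']-z0
    print(z,s['tool_pos'].round(4),F.round(1))
    if np.linalg.norm(F)>20: print('stop'); break
print(s['clock'])
```

```text
0.118 [ 0.5267 -0.2913  0.1183] [-0.2  1.1 -1.6]
0.112 [ 0.5262 -0.2909  0.1114] [ 0.1  1.4 -0.8]
0.106 [ 0.5263 -0.291   0.1055] [ 0.1 -1.2 -1.2]
0.1 [ 0.5263 -0.291   0.0995] [-0.4  1.2 -0.4]
0.094 [ 0.5265 -0.2911  0.0937] [-0.8  0.3 -0.2]
0.088 [ 0.5265 -0.2911  0.0876] [ 0.6  0.5 -1. ]
0.08 [ 0.5263 -0.291   0.0795] [ 0.2  0.8 -0.7]
0.073 [ 0.5263 -0.291   0.0725] [-0.8 -0.5 -1. ]
0.0685 [ 0.5263 -0.291   0.0681] [-1.   0.3 -0.8]
32.725
```

Run:
```python
from h import *
f=np.array([0.5264,-0.2905]); b=-1.329; d=np.array([np.cos(b),np.sin(b)])
p=f+0.0007*d
for z in (0.067,0.0655,0.064):
    manip.move_linear([*p,z],0.03); s=manip.state(); print(z,s['tool_pos'].round(4),s['contact_force'].round(1))
    if s['contact_force'][2]>12: break
manip.set_gripper(0.06); manip.move_linear([*p,0.25],0.15)
manip.set_joints([-1.264,0.264,1.604,0,1.274,-0.037])
manip.dwell(0.3)
c=grab('scene'); t=grab('top'); W=cloud(t)
for q in comps(t,(0,150,60),(8,255,255),30):
    P=W[q]; v,u=np.argwhere(q).mean(0); print(int(u),int(v),np.nanmedian(P,0).round(4),np.nanpercentile(P[:,2],95).round(4))
A=cv2.resize(c['image'][130:330,90:430],(680,400),interpolation=cv2.INTER_CUBIC); cv2.imwrite('pics/s9.png',A); print(manip.state()['clock'])
```

```text
0.067 [ 0.5268 -0.2913  0.0672] [-1.2 -1.2 -0.6]
0.0655 [ 0.5268 -0.2914  0.0671] [-3.7  1.6  8.8]
0.064 [ 0.5268 -0.2914  0.0671] [-6.4  4.  16. ]
435 159 [ 0.655  -0.4202  0.1382] 0.2001
156 195 [0.5912 0.2888 0.0487] 0.0526
381 213 [ 0.5257 -0.288   0.1011] 0.106
37.6167
```

View pics/s9.png

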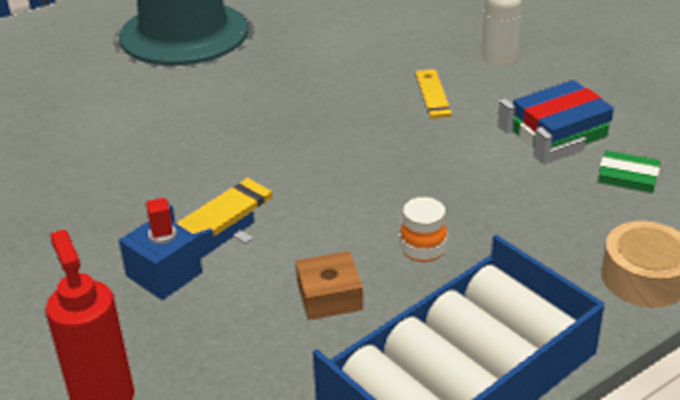

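The pin's flange sits on the fork at (160,237), with the arm stopped at 0.067 as expected for home. The bar is flat in the fork, the packs are stacked, and the bystanders are untouched. Handing in.

```bash
python3 -c "
from h import *
print(order.close_job())"
```

```text
the job is handed in; nothing more can be done
None
```

The job is handed in: in the last camera check the bar was in the fork and pinned, the packs were still stacked, and the jar and bottles were in place. The judge's result was not shown.

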